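# Make up two culture kits

### The job

Make up two culture kits: in the blue tray put the red dish, the white-capped bottle and the orange loop case; in the yellow tray put the green dish and the red-capped bottle. In each tray the dish lies flat in the widest compartment, the bottle stands upright in the middle one, and the case lies lengthwise in the narrowest, everything resting on the tray floor. Keep dishes and bottles upright, set things down without dropping them, and leave the cream dish and the black-capped bottle where they are.

Things in the scene. Friction and masses are not known exactly. Their poses are not given: they have to be found in the camera images.
- dish_red: Small round culture dish, closed, clear with dark red agar filling it: a disc 55 mm in diameter and 16 mm tall, about 30 g, lying flat on the bench. Origin: centre of the underside, z up. Most finger room: along world x for things in the front row (x under 0.5 m), along y between the trays. For the blue tray.
- dish_green: Small round culture dish, closed, clear with green agar filling it: a disc 55 mm in diameter and 16 mm tall, about 30 g, lying flat on the bench. Origin: centre of the underside, z up. Most finger room: along world x for things in the front row (x under 0.5 m), along y between the trays. For the yellow tray.
- dish_cream: Small round culture dish, closed, clear with cream-coloured agar filling it: a disc 55 mm in diameter and 16 mm tall, about 30 g, lying flat on the bench. Origin: centre of the underside, z up. Most finger room: along world x for things in the front row (x under 0.5 m), along y between the trays. Not wanted in either kit: leave it.
- bottle_white: Small specimen bottle, pale clear body with a white paper band and a white cap: a straight upright cylinder 34 mm in diameter from foot to cap, 56 mm tall, about 50 g, standing on the bench. Origin: centre of the underside, z up. Most finger room: along world x for things in the front row (x under 0.5 m), along y between the trays. For the blue tray.
- bottle_red: Small specimen bottle, pale clear body with a white paper band and a red cap: a straight upright cylinder 34 mm in diameter from foot to cap, 56 mm tall, about 50 g, standing on the bench. Origin: centre of the underside, z up. Most finger room: along world x for things in the front row (x under 0.5 m), along y between the trays. For the yellow tray.
- bottle_black: Small specimen bottle, pale clear body with a white paper band and a black cap: a straight upright cylinder 34 mm in diameter from foot to cap, 56 mm tall, about 50 g, standing on the bench. Origin: centre of the underside, z up. Most finger room: along world x for things in the front row (x under 0.5 m), along y between the trays. Not wanted in either kit: leave it.
- loop_case: Closed rigid case of inoculating loops: an orange bar with a thin black seam, 90 mm long (own x), 24 mm wide (own y), 22 mm tall, about 50 g, lying flat, its long side roughly along world x (within 0.3 rad). Origin: centre of the underside, z up. For the blue tray.
- tray_blue: Shallow blue tray, 120 mm (own x) by 192 mm (own y), fixed; yaw varies, can be near 180 deg. Origin: centre of underside. Floor 3 mm above bench; rims and dividers 3 mm thick, tops 9 mm above bench. Compartments lie side by side in y, each 114 mm long in x, centred on x=0: widest (dish) 80 mm wide, centre y=-53 mm; middle (bottle) 56 mm, y=+18 mm; narrowest (case) 44 mm, y=+71 mm.
- tray_yellow: Shallow yellow tray, 120 mm (own x) by 192 mm (own y), fixed; yaw varies, can be near 180 deg. Origin: centre of underside. Floor 3 mm above bench; rims and dividers 3 mm thick, tops 9 mm above bench. Compartments lie side by side in y, each 114 mm long in x, centred on x=0: widest (dish) 80 mm wide, centre y=-53 mm; middle (bottle) 56 mm, y=+18 mm; narrowest (case) 44 mm, y=+71 mm.
There are look-alikes about, which are no part of the job. What is shaped like the bottle_red but purple is not meant.

How it is judged:
By the outcome, as a careful person would: the job done as asked, in the order asked, and still so for the second after the job is handed in, with the robot touching nothing.
It also fails if it takes over 118 s, if anything falls off the work surface, if the arm or the gripper's body presses on something with over 40 N, if the wrist force passes 120 N, or if a joint passes its speed limit or range.

### The arm

A 6-joint arm with a two-finger parallel gripper is mounted at the origin on the work surface. World frame = base frame: x ahead of the robot, y to its left, z up, the work surface at z = 0. Lengths are in m, angles in degrees, forces in N, time in s.
With the tool pointing down it reaches from about 0.3 to 0.75 m from the base axis. Payload 8.5 kg.
Tool frame: the origin (TCP) lies midway between the tips of the shut fingers; the grasp point (between the pads) lies 19 mm behind it; z points along the fingers, y is the line along which they close (so a half turn about z gives the same grasp; the last joint's range is limited). The gripper opens to 85 mm and grips with 20 to 120 N. Pads are 22 mm wide; open, the fingers measure 114 mm over their backs; the gripper's body (76 mm by 85 mm) begins 54 mm behind the grasp point. The pads swing forward as they close: fully open they stand 13 mm farther back than shut.
Start: joints at [-87.966, 21.807, 74.336, -0, 83.858, -12.336], TCP at [0.136, -0.533, 0.231] pointing down, gripper open.
Joint ranges: [-178.18, 178.18], [-50.72, 133.34], [12.68, 142.11], [-81.47, 261.47], [9.98, 163.14], [-165.26, 165.26]. Speed limits (degrees/s): [136.94, 136.94, 180, 180, 180, 180].

### API

Orientations are given as a 3x3 rotation matrix whose columns are the frame's x, y, z axes.
In Python, from rig import env, get_image, close_job gives the robot as it stands.
- The arm moves only by the tool step_arm, never from a script. Its argument "targets" is a list of rows, each a list of 2 entries, a list of its own where there are three numbers: the shift along the tool's x, y, z as a fraction of full scale, then the turn, a rotation vector about the tool's x, y, z as a fraction of full scale. In form: [[[x, y, z], [wx, wy, wz]], ...]. A call has 1 to 10 rows; each row is the pose to reach, as a shift and turn from the pose commanded when the call began, along the tool's axes at that moment; what a row does not reach only later rows make up. Full scale, the value 1, is 0.3 m for a shift and 45 degrees for a turn. A row lasts 1/12 s, in which the tool goes at most 41.7 mm and 7.16 degrees, less where a joint would pass 70% of its speed; a pose out of reach is approached as far as the arm can. A call with a number of a shift or a turn outside -1 to 1 is refused whole. A call with a gripper value outside its range is refused whole. "jaw" is the finger opening in mm, from 0 to 85.4, set as the call begins (left out, the last holds). The fingers move at their own pace and stop on an object; "grip_force" is the grip in N (left out, the last holds). Time passes only in rows, so rows that repeat a pose let the fingers close. It gives the time, the measured TCP pose, the force, the opening and the grip force at its end, in the units of the state.
- env.observe(): the state, without advancing time (a new reading comes with each control period).
- get_image(name): name is "side" or "top"; returns a dict with "img" (420x560x3 uint8, red, green, blue), "z_map" (420x560 float32, m along the optical axis (not along the pixel's ray), 0 where there is no reading), "intrinsics" (3x3 intrinsics, pixels), "rvec" (rotation vector, rad) and "tvec" (3), from world to camera coordinates, as OpenCV has them. Camera axes: x right, y down, z forward; pixel columns grow to the right and rows downward; lengths in m; the calibration is good to about 2 mm. A picture is of the moment at which its call begins.
- close_job(): hands the job in; it is judged then, once.
The state is a dict: "time_s": time; "q": joint angles; "qvel": joint speeds; "joint_efforts": joint torques, N m; "position": TCP position; "tool_rot": TCP orientation; "ft_force": force on the tool from outside, world axes, zero at the start; "wrist_torque": the same for the moment, N m; "grip_width": finger opening in m; "gripper_force": force on a finger pad.
Only numpy, scipy, OpenCV 4.12 (cv2) and the standard library are available. Lean on these libraries where they do the work, as an engineer would, in place of code of your own. Each camera call takes 0.05 s, during which the arm holds its last target. There are 200 camera calls.

## Working session

There is one attempt and no reset: what is moved stays moved. The work goes in short steps, Python scripts to look and compute and a tool call to move; the robot and the scene stay as the last step left them, time stands still between calls to the robot, and variables do not carry over. Pictures are saved under pics/ and viewed, at most 14 in all, crops included, and the job is handed in when it is done.

Besides the shell and the picture viewer there is one more tool, called after "Request:" in YAML: its name, and indented under it one key for each argument. step_arm: Moves the arm, as the interface text tells. Its arguments: {"type":"object","properties":{"targets":{"type":"array","items":{"type":"array"}},"jaw":{"type":"number"},"grip_force":{"type":"number"}},"required":["targets"]}

```bash
ls; mkdir -p pics
python3 - <<'E'
from rig import env,get_image
import cv2,numpy as np
for n in("top","side"):
    d=get_image(n);cv2.imwrite(f"pics/{n}0.png",d["img"][...,::-1]);np.savez(f"/tmp/{n}0.npz",**d)
    R=cv2.Rodrigues(d["rvec"])[0];print(n,-R.T@np.array(d["tvec"]).ravel(),R.round(2).tolist(),np.array(d["intrinsics"]).round(1).tolist())
s=env.observe();print(s["time_s"],s["position"],np.round(s["tool_rot"],3),s["grip_width"])
E
```

```text
pics
top [0.43339795 0.0179099  1.0228391 ] [[0.02, -1.0, 0.02], [-0.99, -0.02, -0.16], [0.16, -0.02, -0.99]] [[496.1, 0.0, 281.2], [0.0, 496.1, 217.4], [0.0, 0.0, 1.0]]
side [ 0.39654836 -0.57575981  0.60153408] [[0.96, -0.27, 0.02], [-0.17, -0.66, -0.74], [0.21, 0.7, -0.68]] [[448.8, 0.0, 279.9], [0.0, 448.8, 205.9], [0.0, 0.0, 1.0]]
0.1 [ 0.13647462 -0.53253009  0.23078219] [[ 0.969  0.248 -0.   ]
 [ 0.248 -0.969  0.001]
 [ 0.    -0.001 -1.   ]] 0.08514628675343214
```

View pics/top0.png

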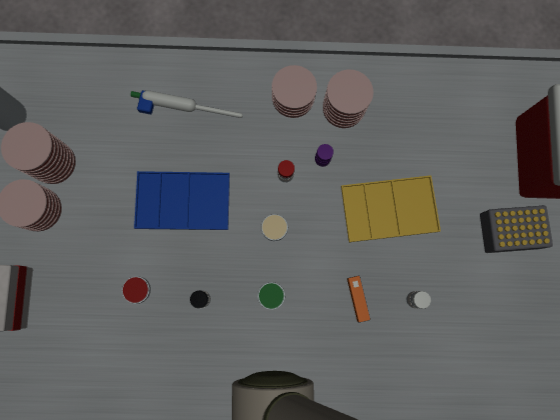

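View pics/side0.png

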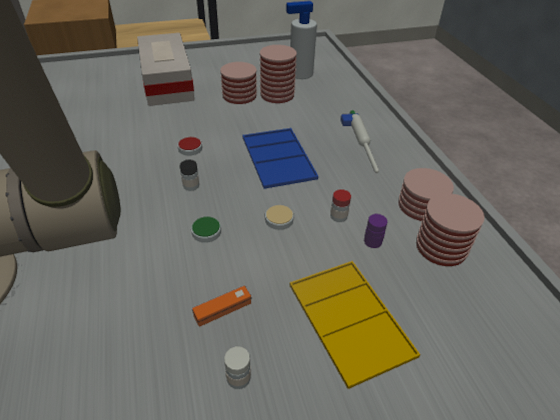

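The top view shows the red dish at (136,290), black bottle (199,299), green dish (271,296), case (359,299), white bottle (422,300), red bottle (286,170), cream dish (275,228), blue tray (183,200) and yellow tray (390,209). In both trays the narrowest compartment is on the image left (+y). The side view agrees, with the white bottle at (237,366), red bottle (341,205), case (222,305) and purple look-alike (375,231).

```bash
cat > h.py <<'E'
import numpy as np,cv2
def cloud(d):
    z=np.asarray(d["z_map"],float);K=np.asarray(d["intrinsics"]);R=cv2.Rodrigues(np.asarray(d["rvec"]))[0];t=np.asarray(d["tvec"]).ravel()
    v,u=np.indices(z.shape)
    c=np.stack([(u-K[0,2])/K[0,0]*z,(v-K[1,2])/K[1,1]*z,z],-1)
    return (c-t)@R, z>0          # R^T(c-t)
def px(d,p):
    return cv2.projectPoints(np.array(p,float).reshape(-1,1,3),np.asarray(d["rvec"]),np.asarray(d["tvec"]),np.asarray(d["intrinsics"]),None)[0].reshape(-1,2)
def grow(d,uv,r,lo,hi):
    """points near pixel uv with height in lo..hi"""
    P,ok=cloud(d);v,u=np.indices(ok.shape)
    m=ok&(np.hypot(u-uv[0],v-uv[1])<r)&(P[...,2]>lo)&(P[...,2]<hi)
    return P[m]
E
python3 - <<'E'
import numpy as np,cv2
from h import *
T=dict(np.load("/tmp/top0.npz"));S=dict(np.load("/tmp/side0.npz"))
for n,D in(("top",T),("side",S)):
    P,ok=cloud(D);m=ok&(abs(P[...,2])<.01)&(P[...,0]>.2)&(P[...,0]<.7)&(abs(P[...,1])<.4)
    print(n,"bench z",np.median(P[m][:,2]).round(4),P[m][:,2].std().round(4))
obj=dict(dish_red=((136,290),(190,145),.012,.022),dish_green=((271,296),(206,228),.012,.022),dish_cream=((275,228),(279,216),.012,.022),
 b_white=((422,300),(237,360),.05,.065),b_red=((286,170),(341,198),.05,.065),b_black=((199,299),(189,168),.05,.065),purple=((324,155),(375,224),.05,.065),case=((359,299),(222,305),.017,.028))
for k,(a,b,lo,hi) in obj.items():
    for n,D,uv,r in(("t",T,a,34 if k=="case" else 20),("s",S,b,40 if k=="case" else 22)):
        p=grow(D,uv,r,lo,hi)
        if len(p)<5:print(k,n,"few",len(p));continue
        rc=cv2.minAreaRect((p[:,:2]*1000).astype(np.float32));c,rad=cv2.minEnclosingCircle((p[:,:2]*1000).astype(np.float32))
        print(k,n,len(p),"z",np.median(p[:,2]).round(4),"mean",(p[:,:2].mean(0)*1000).round(1),"circ",np.round(c,1),round(rad,1),"rect",np.round(rc[0],1),np.round(rc[1],1),round(rc[2],1))
def hsv(D):return cv2.cvtColor(np.ascontiguousarray(D["img"]),cv2.COLOR_RGB2HSV)
for k,(lo,hi),(a,b) in(("blue",(105,125),((183,200),(280,157))),("yellow",(18,30),((390,209),(352,322)))):
    for n,D,uv in(("t",T,a),("s",S,b)):
        H=hsv(D);m=((H[...,0]>=lo)&(H[...,0]<=hi)&(H[...,1]>130)&(H[...,2]>40)).astype(np.uint8)
        _,L=cv2.connectedComponents(m);M=L==L[uv[1],uv[0]]
        P,ok=cloud(D);M&=ok;p=P[M]
        rc=cv2.minAreaRect((p[:,:2]*1000).astype(np.float32));print(k,n,L[uv[1],uv[0]],len(p),"rect",np.round(rc[0],1),np.round(rc[1],1),round(rc[2],2),"z pct",np.percentile(p[:,2],[5,50,95,99]).round(4))
        # divider: high points in tray frame
        a=np.deg2rad(rc[2]);a=(a+np.pi/4)%(np.pi/2)-np.pi/4;R=np.array([[np.cos(a),-np.sin(a)],[np.sin(a),np.cos(a)]])
        q=(p[:,:2]*1000-rc[0])@R
        s=(p[:,2]>.0065)&(abs(q[:,0])<50);print("  yaw",np.rad2deg(a).round(2),"hist y",[(int(e),int(c)) for c,e in zip(*np.histogram(q[s,1],np.arange(-100,101,8)))if c])
E
```

```text
top bench z 0.0009 0.0022
side bench z 0.0001 0.0019
dish_red t 584 z 0.0159 mean [440.8 285.4] circ [440.9 285.8] 27.5 rect [440.8 285.2] [53.7 52.8] 51.6
dish_red s 263 z 0.0154 mean [440.2 285.7] circ [439.7 287.1] 27.5 rect [440.  288.1] [52.3 50. ] 13.1
dish_green t 563 z 0.0159 mean [434.7  14.5] circ [434.7  14.5] 27.3 rect [434.9  14.7] [53.6 52.3] 1.3
dish_green s 503 z 0.0151 mean [434.4  14.2] circ [434.8  16.1] 28.0 rect [434.4  15.6] [54.4 52.8] 23.2
dish_cream t 526 z 0.0159 mean [573.8  11.5] circ [574.   11.6] 27.2 rect [574.1  10.9] [53.9 51.4] 1.7
dish_cream s 448 z 0.0151 mean [573.3  11.3] circ [573.3  13.5] 27.7 rect [573.6  12.8] [52.7 52.6] 2.8
b_white t 249 z 0.0565 mean [ 433.5 -276.6] circ [ 433.6 -277.3] 16.8 rect [ 433.6 -277.2] [32.7 32. ] 72.7
b_white s 513 z 0.0555 mean [ 433.3 -277.2] circ [ 433.7 -275.8] 17.1 rect [ 433.6 -276.1] [32.9 32.7] 17.7
b_red t 224 z 0.0564 mean [687.8  -9.2] circ [688.5  -9.4] 17.1 rect [688.5  -9.1] [33.4 32.3] 1.1
b_red s 198 z 0.0553 mean [687.2  -8.9] circ [687.6  -6.7] 17.4 rect [687.9  -7.2] [33.4 32.3] 40.0
b_black t
[... 1008 characters left out ...]
 0.79 z pct [0.0011 0.0032 0.0089 0.0102]
  yaw 0.79 hist y [(-100, 64), (-92, 17), (-20, 23), (-12, 48), (36, 1), (44, 66), (52, 2), (84, 2), (92, 21)]
yellow t 1 5143 rect [ 620.7 -229.5] [120.6 192. ] 8.19 z pct [0.0009 0.0041 0.01   0.0123]
  yaw 8.19 hist y [(-100, 55), (-92, 18), (-84, 16), (-76, 17), (-68, 10), (-60, 20), (-52, 16), (-44, 12), (-36, 17), (-28, 10), (-20, 50), (-12, 46), (-4, 11), (4, 11), (12, 14), (20, 9), (28, 13), (36, 16), (44, 87), (52, 11), (60, 12), (68, 18), (76, 10), (84, 7), (92, 78)]
yellow s 53 8614 rect [ 620.4 -228. ] [121.5 193.8] 8.52 z pct [0.001  0.0029 0.0087 0.0099]
  yaw 8.52 hist y [(-100, 168), (-20, 55), (-12, 94), (44, 141), (84, 1), (92, 86)]
```

Request:
step_arm:
  targets:
    - [[0.9,-0.3,0],[0,0,-1]]
    - [[0.9,-0.3,0],[0,0,-1]]
    - [[0.9,-0.3,0],[0,0,-1]]
    - [[0.9,-0.3,0],[0,0,-1]]
    - [[0.9,-0.3,0],[0,0,-1]]
    - [[0.9,-0.3,0],[0,0,-1]]
    - [[0.9,-0.3,0],[0,0,-1]]
    - [[0.9,-0.3,0],[0,0,-1]]
    - [[0.9,-0.3,0],[0,0,-1]]
    - [[0.9,-0.3,0],[0,0,-1]]
  jaw: 70
  grip_force: 25

```text
time_s: 0.93
position: [0.3754, -0.3787, 0.2311]
tool_rot: [[0.51, 0.86, -0.001], [0.86, -0.51, 0.0], [-0.0, -0.001, -1.0]]
ft_force: [0.3, 0.1, 0.6]
grip_width: 0.0698
gripper_force: 0.0
```

Request:
step_arm:
  targets:
    - [[0.94,-0.3,0],[0,0,-0.681]]
    - [[0.94,-0.3,0],[0,0,-0.681]]
    - [[0.94,-0.3,0],[0,0,-0.681]]
    - [[0.94,-0.3,0],[0,0,-0.681]]
    - [[0.94,-0.3,0],[0,0,-0.681]]
    - [[0.94,-0.3,0],[0,0,-0.681]]
    - [[0.94,-0.3,0],[0,0,-0.681]]
    - [[0.94,-0.3,0],[0,0,-0.681]]
    - [[0.94,-0.3,0],[0,0,-0.681]]

```text
time_s: 1.68
position: [0.4418, -0.0892, 0.2314]
tool_rot: [[-0.002, 1.0, 0.0], [1.0, 0.002, -0.0], [-0.0, 0.0, -1.0]]
ft_force: [0.3, -0.9, -0.8]
grip_width: 0.0699
gripper_force: 0.0
```

```bash
cat > go.py <<'E'
import sys,numpy as np
from rig import env
s=env.observe();p=np.array(s["position"]);R=np.array(s["tool_rot"])
print(s["time_s"],"pos",p.round(4),"yaw",np.degrees(np.arctan2(R[1,0],R[0,0])).round(2),"tilt",R[:2,2].round(4),"w",round(s["grip_width"],4))
for a in sys.argv[1:]:
    x=np.array([float(v) for v in a.split(",")]);print(a,"shift",((x-p)@R/.3).round(3))
E
python3 go.py 0.4405,0.2855,0.1 0.4405,0.2855,0
```

```text
1.6833 pos [ 0.4418 -0.0892  0.2314] yaw 90.11 tilt [ 0.0001 -0.0001] w 0.0699
0.4405,0.2855,0.1 shift [ 1.249 -0.002  0.438]
0.4405,0.2855,0 shift [ 1.249 -0.002  0.771]
```

Request:
step_arm:
  targets:
    - [[1,0,0.2],[0,0,0]]
    - [[1,0,0.2],[0,0,0]]
    - [[1,0,0.2],[0,0,0]]
    - [[1,0,0.2],[0,0,0]]
    - [[1,0,0.2],[0,0,0]]
    - [[1,0,0.2],[0,0,0]]
    - [[1,0,0.2],[0,0,0]]
    - [[1,0,0.2],[0,0,0]]

```text
time_s: 2.35
position: [0.442, 0.2117, 0.1701]
tool_rot: [[-0.0, 1.0, -0.001], [1.0, 0.0, 0.0], [0.0, -0.001, -1.0]]
ft_force: [-0.0, -0.8, -0.1]
grip_width: 0.0697
gripper_force: 0.0
```

Request:
step_arm:
  targets:
    - [[0.249,-0.003,0.3],[0,0,0]]
    - [[0.249,-0.003,0.3],[0,0,0]]
    - [[0.249,-0.003,0.3],[0,0,0]]
    - [[0.249,-0.003,0.3],[0,0,0]]
    - [[0.249,-0.003,0.3],[0,0,0]]
    - [[0.249,-0.003,0.3],[0,0,0]]

```text
time_s: 2.85
position: [0.4423, 0.2831, 0.082]
tool_rot: [[0.002, 1.0, 0.001], [1.0, -0.002, -0.0], [-0.0, 0.001, -1.0]]
ft_force: [-0.6, -0.6, -0.2]
grip_width: 0.0698
gripper_force: 0.0
```

```bash
python3 go.py 0.4405,0.2855,0.0005
```

```text
2.85 pos [0.4423 0.2831 0.082 ] yaw 89.89 tilt [ 0.001 -0.   ] w 0.0698
0.4405,0.2855,0.0005 shift [ 0.008 -0.006  0.272]
```

Request:
step_arm:
  targets:
    - [[0.004,-0.006,0.1],[0,0,0]]
    - [[0.004,-0.006,0.17],[0,0,0]]
    - [[0.004,-0.006,0.22],[0,0,0]]
    - [[0.004,-0.006,0.25],[0,0,0]]
    - [[0.004,-0.006,0.27],[0,0,0]]
    - [[0.004,-0.006,0.27],[0,0,0]]
    - [[0.004,-0.006,0.27],[0,0,0]]

```text
time_s: 3.43
position: [0.4399, 0.2855, 0.0012]
tool_rot: [[0.001, 1.0, 0.001], [1.0, -0.001, 0.0], [0.0, 0.001, -1.0]]
ft_force: [0.3, 0.2, 0.1]
grip_width: 0.07
gripper_force: 0.0
```

```bash
python3 go.py 0.4405,0.2855,0.0005; python3 -c "
from rig import env
s=env.observe();print(s['ft_force'],s['q'])"
```

```text
3.4333 pos [0.4399 0.2855 0.0012] yaw 89.97 tilt [0.0014 0.0005] w 0.07
0.4405,0.2855,0.0005 shift [-0.     0.002  0.002]
[0.26721727 0.24089272 0.06877713] [ 2.00401807e+01  3.56759971e+01  9.52621150e+01 -2.81478586e-03
  4.89742394e+01  2.00722993e+01]
```

Request:
step_arm:
  targets:
    - [[0,0,0],[0,0,0]]
    - [[0,0,0],[0,0,0]]
    - [[0,0,0],[0,0,0]]
    - [[0,0,0],[0,0,0]]
    - [[0,0,0],[0,0,0]]
    - [[0,0,0],[0,0,0]]
  jaw: 45
  grip_force: 25

```text
time_s: 3.93
position: [0.4398, 0.2859, 0.0015]
tool_rot: [[-0.001, 1.0, 0.002], [1.0, 0.001, 0.0], [0.0, 0.002, -1.0]]
ft_force: [-1.0, -1.2, 6.4]
grip_width: 0.0535
gripper_force: 25.5
```

Request:
step_arm:
  targets:
    - [[0,0,-0.02],[0,0,0]]
    - [[0,0,-0.07],[0,0,0]]
    - [[0,0,-0.15],[0,0,0]]
    - [[0,0,-0.24],[0,0,0]]
    - [[0,0,-0.24],[0,0,0]]
    - [[0,0,-0.24],[0,0,0]]

```text
time_s: 4.43
position: [0.4397, 0.2861, 0.074]
tool_rot: [[-0.0, 1.0, 0.003], [1.0, 0.0, 0.001], [0.001, 0.003, -1.0]]
ft_force: [0.3, -0.3, -1.0]
grip_width: 0.054
gripper_force: 26.7
```

```bash
python3 go.py 0.6273,0.1517,0.07 0.6273,0.1517,0.0045
python3 - <<'E'
from rig import get_image
from h import *
d=get_image("side");u,v=px(d,[[.44,.285,.07]])[0].astype(int);print(u,v)
im=d["img"][max(0,v-70):v+70,max(0,u-90):u+90,::-1];cv2.imwrite("pics/l1.png",cv2.resize(im,None,fx=4,fy=4,interpolation=cv2.INTER_CUBIC))
E
```

```text
4.4333 pos [0.4397 0.2861 0.074 ] yaw 90.03 tilt [0.0033 0.0013] w 0.054
0.6273,0.1517,0.07 shift [-0.448  0.625  0.015]
0.6273,0.1517,0.0045 shift [-0.449  0.624  0.233]
185 122
```

View pics/l1.png

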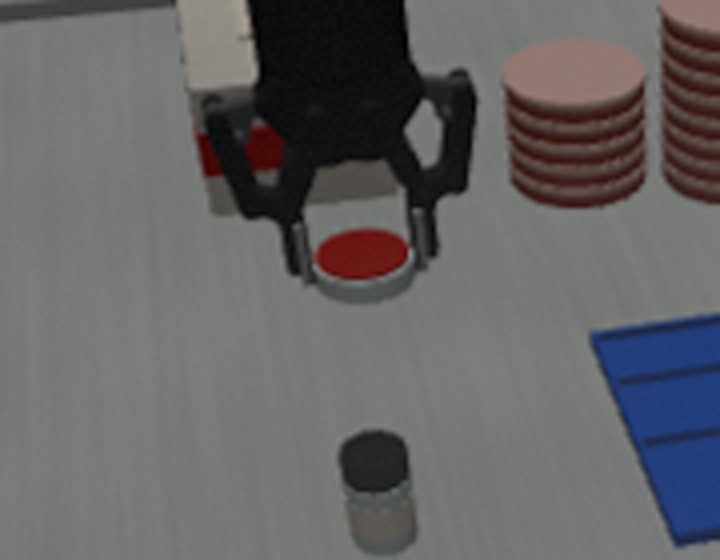

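The crop shows the red dish held level between the fingers, centred near (362,255), with the black bottle untouched below it.

Request:
step_arm:
  targets:
    - [[-0.1,0.2,0],[0,0,0]]
    - [[-0.2,0.35,0],[0,0,0]]
    - [[-0.3,0.45,0],[0,0,0]]
    - [[-0.4,0.55,0],[0,0,0]]
    - [[-0.448,0.624,0],[0,0,0]]
    - [[-0.448,0.624,0],[0,0,0]]
    - [[-0.448,0.624,0.1],[0,0,0]]
    - [[-0.448,0.624,0.18],[0,0,0]]
    - [[-0.448,0.624,0.2],[0,0,0]]
    - [[-0.448,0.624,0.2],[0,0,0]]

```text
time_s: 5.32
position: [0.6248, 0.1514, 0.0096]
tool_rot: [[-0.0, 1.0, -0.006], [1.0, 0.0, -0.0], [-0.0, -0.006, -1.0]]
ft_force: [0.3, 0.4, 0.2]
grip_width: 0.054
gripper_force: 26.7
```

```bash
python3 go.py 0.6273,0.1517,0.0045
```

```text
5.3167 pos [0.6248 0.1514 0.0096] yaw 90.01 tilt [-0.0057 -0.0003] w 0.054
0.6273,0.1517,0.0045 shift [0.001 0.008 0.017]
```

Request:
step_arm:
  targets:
    - [[0,0.006,0],[0,0,0]]
    - [[0,0.006,0],[0,0,0]]
    - [[0,0.006,0],[0,0,0]]

```text
time_s: 5.57
position: [0.6289, 0.1518, 0.0138]
tool_rot: [[-0.001, 1.0, 0.003], [1.0, 0.001, 0.0], [0.0, 0.003, -1.0]]
ft_force: [-0.1, -0.4, -0.4]
grip_width: 0.054
gripper_force: 26.7
```

```bash
python3 go.py 0.6273,0.1517,0.0045
```

```text
5.5667 pos [0.6289 0.1518 0.0138] yaw 90.04 tilt [0.0025 0.0002] w 0.054
0.6273,0.1517,0.0045 shift [-0.    -0.005  0.031]
```

Request:
step_arm:
  targets:
    - [[0,0,0.008],[0,0,0]]
    - [[0,0,0.016],[0,0,0]]
    - [[0,0,0.022],[0,0,0]]
    - [[0,0,0.026],[0,0,0]]
    - [[0,0,0.03],[0,0,0]]
    - [[0,0,0.03],[0,0,0]]
    - [[0,0,0.03],[0,0,0]]

```text
time_s: 6.15
position: [0.6281, 0.1515, 0.0045]
tool_rot: [[-0.0, 1.0, 0.0], [1.0, 0.0, -0.0], [-0.0, 0.0, -1.0]]
ft_force: [-4.5, -1.1, 10.2]
grip_width: 0.0538
gripper_force: 27.6
```

Request:
step_arm:
  targets:
    - [[0,0,0],[0,0,0]]
    - [[0,0,0.002],[0,0,0]]
    - [[0,0,0.002],[0,0,0]]

```text
time_s: 6.4
position: [0.6281, 0.1515, 0.0045]
tool_rot: [[-0.0, 1.0, 0.001], [1.0, 0.0, -0.0], [-0.0, 0.001, -1.0]]
ft_force: [-5.7, -1.1, 13.5]
grip_width: 0.0536
gripper_force: 27.9
```

Request:
step_arm:
  targets:
    - [[0,0,0],[0,0,0]]
    - [[0,0,0],[0,0,0]]
    - [[0,0,0],[0,0,0]]
    - [[0,0,0],[0,0,0]]
    - [[0,0,-0.02],[0,0,0]]
    - [[0,0,-0.07],[0,0,0]]
    - [[0,0,-0.15],[0,0,0]]
    - [[0,0,-0.25],[0,0,0]]
    - [[0,0,-0.3],[0,0,0]]
  jaw: 65

```text
time_s: 7.15
position: [0.6292, 0.1516, 0.0964]
tool_rot: [[-0.0, 1.0, 0.004], [1.0, 0.0, 0.0], [0.0, 0.004, -1.0]]
ft_force: [0.9, -0.4, -0.4]
grip_width: 0.0648
gripper_force: 0.0
```

```bash
python3 go.py 0.4334,-0.2769,0.1 0.4334,-0.2769,0.018
python3 - <<'E'
from rig import get_image
from h import *
import numpy as np
d=get_image("side");np.savez("/tmp/s1.npz",**d);u,v=px(d,[[.627,.152,.02]])[0]
p=grow(d,(u,v),30,.013,.024);print(len(p),p.mean(0),p[:,2].std(),np.ptp(p,0))
E
```

```text
7.15 pos [0.6292 0.1516 0.0964] yaw 90.02 tilt [0.0042 0.0003] w 0.0648
0.4334,-0.2769,0.1 shift [-1.428 -0.653 -0.015]
0.4334,-0.2769,0.018 shift [-1.428 -0.654  0.258]
342 [0.62674506 0.1506242  0.01773524] 0.001568144770964857 [0.05488119 0.05374171 0.00850979]
```

Request:
step_arm:
  targets:
    - [[-1,-0.654,0],[0,0,0]]
    - [[-1,-0.654,0],[0,0,0]]
    - [[-1,-0.654,0],[0,0,0]]
    - [[-1,-0.654,0],[0,0,0]]
    - [[-1,-0.654,0],[0,0,0]]
    - [[-1,-0.654,0],[0,0,0]]
    - [[-1,-0.654,0],[0,0,0]]
    - [[-1,-0.654,0],[0,0,0]]
    - [[-1,-0.654,0],[0,0,0]]
    - [[-1,-0.654,0],[0,0,0]]

```text
time_s: 8.03
position: [0.4302, -0.1518, 0.0929]
tool_rot: [[0.004, 1.0, -0.0], [1.0, -0.004, -0.001], [-0.001, -0.0, -1.0]]
ft_force: [1.2, -0.5, -1.4]
grip_width: 0.0654
gripper_force: 0.0
```

Request:
step_arm:
  targets:
    - [[-0.43,0,0],[0,0,0]]
    - [[-0.43,0,0],[0,0,0]]
    - [[-0.43,0,0],[0,0,0]]
    - [[-0.43,0,0],[0,0,0]]
    - [[-0.43,0,0],[0,0,0]]
    - [[-0.43,0,0],[0,0,0]]
    - [[-0.43,0,0],[0,0,0]]
    - [[-0.43,0,0],[0,0,0]]
  jaw: 58

```text
time_s: 8.7
position: [0.4323, -0.2761, 0.0928]
tool_rot: [[-0.002, 1.0, -0.0], [1.0, 0.002, 0.0], [0.0, -0.0, -1.0]]
ft_force: [1.2, -0.2, -0.0]
grip_width: 0.0582
gripper_force: 0.0
```

```bash
python3 go.py 0.4334,-0.2769,0.018
```

```text
8.7 pos [ 0.4323 -0.2761  0.0928] yaw 90.11 tilt [-0.0003  0.0005] w 0.0582
0.4334,-0.2769,0.018 shift [-0.003  0.004  0.249]
```

Request:
step_arm:
  targets:
    - [[-0.002,0.003,0.08],[0,0,0]]
    - [[-0.002,0.003,0.16],[0,0,0]]
    - [[-0.002,0.003,0.21],[0,0,0]]
    - [[-0.002,0.003,0.249],[0,0,0]]
    - [[-0.002,0.003,0.249],[0,0,0]]
    - [[-0.002,0.003,0.249],[0,0,0]]
    - [[-0.002,0.003,0.249],[0,0,0]]

```text
time_s: 9.28
position: [0.4334, -0.278, 0.0189]
tool_rot: [[-0.001, 1.0, 0.001], [1.0, 0.001, -0.001], [-0.001, 0.001, -1.0]]
ft_force: [-0.1, -0.4, -0.4]
grip_width: 0.0581
gripper_force: 0.0
```

Request:
step_arm:
  targets:
    - [[0,0,0],[0,0,0]]
    - [[0,0,0],[0,0,0]]
    - [[0,0,0],[0,0,0]]
    - [[0,0,0],[0,0,0]]
    - [[0,0,0],[0,0,0]]
    - [[0,0,0],[0,0,0]]
  jaw: 25
  grip_force: 25

```text
time_s: 9.78
position: [0.4333, -0.2784, 0.0189]
tool_rot: [[-0.0, 1.0, 0.001], [1.0, 0.0, -0.001], [-0.001, 0.001, -1.0]]
ft_force: [-0.4, 0.6, 5.8]
grip_width: 0.0333
gripper_force: 24.6
```

Request:
step_arm:
  targets:
    - [[0,0,-0.02],[0,0,0]]
    - [[0,0,-0.07],[0,0,0]]
    - [[0,0,-0.15],[0,0,0]]
    - [[0,0,-0.24],[0,0,0]]
    - [[0,0,-0.3],[0,0,0]]
    - [[0,0,-0.3],[0,0,0]]
    - [[0,0,-0.3],[0,0,0]]

```text
time_s: 10.37
position: [0.4331, -0.2783, 0.1087]
tool_rot: [[-0.0, 1.0, 0.001], [1.0, 0.0, -0.001], [-0.001, 0.001, -1.0]]
ft_force: [-0.6, 0.1, -1.4]
grip_width: 0.0337
gripper_force: 25.0
```

```bash
python3 go.py 0.6263,0.2197,0.0219
python3 - <<'E'
from rig import get_image
from h import *
d=get_image("side");u,v=px(d,[[.433,-.278,.12]])[0].astype(int);print(u,v)
im=d["img"][max(0,v-70):v+70,max(0,u-90):u+90,::-1];cv2.imwrite("pics/l2.png",cv2.resize(im,None,fx=3,fy=3,interpolation=cv2.INTER_CUBIC))
E
```

```text
10.3667 pos [ 0.4331 -0.2783  0.1087] yaw 90.01 tilt [ 0.0013 -0.0014] w 0.0337
0.6263,0.2197,0.0219 shift [1.66  0.644 0.288]
233 331
```

View pics/l2.png

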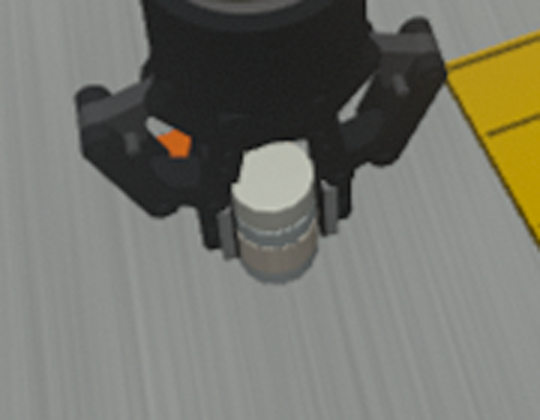

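The white bottle hangs upright in the fingers, centred near (277,215) in the crop.

Request:
step_arm:
  targets:
    - [[0.05,0.02,0],[0,0,0]]
    - [[0.15,0.06,0],[0,0,0]]
    - [[0.26,0.12,0],[0,0,0]]
    - [[0.37,0.19,0],[0,0,0]]
    - [[0.48,0.26,0],[0,0,0]]
    - [[0.59,0.33,0],[0,0,0]]
    - [[0.7,0.4,0],[0,0,0]]
    - [[0.81,0.47,0],[0,0,0]]
    - [[0.91,0.5,0],[0,0,0]]
    - [[1,0.54,0],[0,0,0]]

```text
time_s: 11.25
position: [0.5945, 0.0242, 0.1062]
tool_rot: [[-0.001, 1.0, -0.003], [1.0, 0.001, 0.001], [0.001, -0.003, -1.0]]
ft_force: [1.2, -0.1, 0.1]
grip_width: 0.0335
gripper_force: 25.1
```

Request:
step_arm:
  targets:
    - [[0.1,0.03,0],[0,0,0]]
    - [[0.2,0.06,0],[0,0,0]]
    - [[0.3,0.09,0],[0,0,0]]
    - [[0.4,0.1,0],[0,0,0]]
    - [[0.5,0.104,0],[0,0,0]]
    - [[0.58,0.104,0],[0,0,0]]
    - [[0.64,0.104,0],[0,0,0]]
    - [[0.66,0.104,0],[0,0,0]]
    - [[0.66,0.104,0],[0,0,0]]
    - [[0.66,0.104,0],[0,0,0]]

```text
time_s: 12.08
position: [0.6258, 0.2191, 0.107]
tool_rot: [[-0.0, 1.0, -0.002], [1.0, 0.0, -0.001], [-0.001, -0.002, -1.0]]
ft_force: [0.8, -0.3, -0.9]
grip_width: 0.0337
gripper_force: 25.0
```

```bash
python3 go.py 0.6263,0.2197,0.0219
```

```text
12.0833 pos [0.6258 0.2191 0.107 ] yaw 90.01 tilt [-0.0016 -0.0006] w 0.0337
0.6263,0.2197,0.0219 shift [0.002 0.002 0.284]
```

Request:
step_arm:
  targets:
    - [[0,0.001,0.08],[0,0,0]]
    - [[0,0.001,0.15],[0,0,0]]
    - [[0,0.001,0.21],[0,0,0]]
    - [[0,0.001,0.24],[0,0,0]]
    - [[0,0.001,0.255],[0,0,0]]
    - [[0,0.001,0.265],[0,0,0]]
    - [[0,0.001,0.272],[0,0,0]]
    - [[0,0.001,0.278],[0,0,0]]
    - [[0,0.001,0.278],[0,0,0]]
    - [[0,0.001,0.278],[0,0,0]]

```text
time_s: 12.92
position: [0.6266, 0.2199, 0.0252]
tool_rot: [[-0.0, 1.0, 0.001], [1.0, 0.0, 0.0], [0.0, 0.001, -1.0]]
ft_force: [0.5, 0.2, -1.0]
grip_width: 0.0332
gripper_force: 25.1
```

Request:
step_arm:
  targets:
    - [[0,0,0.002],[0,0,0]]
    - [[0,0,0.004],[0,0,0]]
    - [[0,0,0.006],[0,0,0]]
    - [[0,0,0.006],[0,0,0]]
    - [[0,0,0.006],[0,0,0]]

```text
time_s: 13.33
position: [0.6264, 0.2199, 0.0228]
tool_rot: [[-0.0, 1.0, -0.0], [1.0, 0.0, 0.0], [0.0, -0.0, -1.0]]
ft_force: [-0.6, -0.3, -0.1]
grip_width: 0.0333
gripper_force: 25.1
```

Request:
step_arm:
  targets:
    - [[0,0,0.002],[0,0,0]]
    - [[0,0,0.003],[0,0,0]]
    - [[0,0,0.005],[0,0,0]]
    - [[0,0,0.005],[0,0,0]]
    - [[0,0,0.005],[0,0,0]]

```text
time_s: 13.75
position: [0.6264, 0.2199, 0.0219]
tool_rot: [[-0.0, 1.0, 0.0], [1.0, 0.0, 0.0], [0.0, 0.0, -1.0]]
ft_force: [-2.4, 0.5, 5.9]
grip_width: 0.0335
gripper_force: 25.5
```

Request:
step_arm:
  targets:
    - [[0,0,0],[0,0,0]]
    - [[0,0,0],[0,0,0]]
    - [[0,0,0],[0,0,0]]
    - [[0,0,0],[0,0,0]]
    - [[0,0,-0.05],[0,0,0]]
    - [[0,0,-0.13],[0,0,0]]
    - [[0,0,-0.23],[0,0,0]]
    - [[0,0,-0.3],[0,0,0]]
    - [[0,0,-0.3],[0,0,0]]
  jaw: 52

```text
time_s: 14.5
position: [0.6283, 0.2203, 0.1164]
tool_rot: [[-0.0, 1.0, 0.008], [1.0, 0.0, 0.001], [0.001, 0.008, -1.0]]
ft_force: [-0.5, -0.1, -0.0]
grip_width: 0.0521
gripper_force: 0.0
```

```bash
python3 go.py 0.4325,-0.1603,0.1 0.4325,-0.1603,0.01
python3 - <<'E'
from rig import get_image
from h import *
d=get_image("side")
for q,lo,hi in(([.627,.152,.019],.014,.024),([.6264,.22,.059],.05,.065)):
    u,v=px(d,[q])[0];p=grow(d,(u,v),28,lo,hi)
    if len(p):print(len(p),p.mean(0).round(4),np.ptp(p,0).round(3))
E
```

```text
14.5 pos [0.6283 0.2203 0.1164] yaw 90.02 tilt [0.0084 0.0014] w 0.0521
0.4325,-0.1603,0.1 shift [-1.268 -0.654  0.047]
0.4325,-0.1603,0.01 shift [-1.269 -0.656  0.347]
388 [0.6264 0.1585 0.018 ] [0.054 0.097 0.01 ]
154 [0.6252 0.2183 0.0571] [0.033 0.034 0.011]
```

Request:
step_arm:
  targets:
    - [[-1,-0.64,0],[0,0,1]]
    - [[-1,-0.64,0],[0,0,1]]
    - [[-1,-0.64,0],[0,0,1]]
    - [[-1,-0.64,0],[0,0,1]]
    - [[-1,-0.64,0],[0,0,1]]
    - [[-1,-0.64,0],[0,0,1]]
    - [[-1,-0.64,0],[0,0,1]]
    - [[-1,-0.64,0],[0,0,1]]
    - [[-1,-0.64,0],[0,0,1]]
    - [[-1,-0.64,0],[0,0,1]]
  jaw: 44

```text
time_s: 15.38
position: [0.4321, -0.0827, 0.1106]
tool_rot: [[0.71, 0.704, -0.002], [0.704, -0.71, 0.0], [-0.001, -0.002, -1.0]]
ft_force: [0.6, -0.4, 0.0]
grip_width: 0.0441
gripper_force: 0.0
```

```bash
python3 go.py 0.4325,-0.1603,0.1 0.4325,-0.1603,0.01
```

```text
15.3833 pos [ 0.4321 -0.0827  0.1106] yaw 44.77 tilt [-0.0023  0.0004] w 0.0441
0.4325,-0.1603,0.1 shift [-0.181  0.184  0.035]
0.4325,-0.1603,0.01 shift [-0.181  0.185  0.335]
```

Request:
step_arm:
  targets:
    - [[-0.181,0.184,0.1],[0,0,0.69]]
    - [[-0.181,0.184,0.15],[0,0,0.69]]
    - [[-0.181,0.184,0.2],[0,0,0.69]]
    - [[-0.181,0.184,0.2],[0,0,0.69]]
    - [[-0.181,0.184,0.2],[0,0,0.69]]
    - [[-0.181,0.184,0.2],[0,0,0.69]]
    - [[-0.181,0.184,0.2],[0,0,0.69]]
    - [[-0.181,0.184,0.2],[0,0,0.69]]
    - [[-0.181,0.184,0.2],[0,0,0.69]]

```text
time_s: 16.13
position: [0.4352, -0.1573, 0.0513]
tool_rot: [[0.97, 0.243, 0.0], [0.243, -0.97, -0.0], [0.0, 0.0, -1.0]]
ft_force: [0.0, -0.9, -0.1]
grip_width: 0.0439
gripper_force: 0.0
```

```bash
python3 go.py 0.4325,-0.1603,0.01
```

```text
16.1333 pos [ 0.4352 -0.1573  0.0513] yaw 14.06 tilt [ 0.0001 -0.    ] w 0.0439
0.4325,-0.1603,0.01 shift [-0.011  0.008  0.138]
```

Request:
step_arm:
  targets:
    - [[0,0,0.03],[0,0,0]]
    - [[0,0,0.03],[0,0,0]]
    - [[0,0,0.03],[0,0,0]]
    - [[0,0,0.03],[0,0,0]]

```text
time_s: 16.47
position: [0.4352, -0.1576, 0.0426]
tool_rot: [[0.97, 0.242, 0.0], [0.242, -0.97, -0.0], [0.0, 0.0, -1.0]]
ft_force: [0.1, 0.3, 0.4]
grip_width: 0.0442
gripper_force: 0.0
```

```bash
python3 go.py 0.4325,-0.1603,0.01
```

```text
16.4667 pos [ 0.4352 -0.1576  0.0426] yaw 13.99 tilt [ 0.0002 -0.0001] w 0.0442
0.4325,-0.1603,0.01 shift [-0.011  0.007  0.109]
```

Request:
step_arm:
  targets:
    - [[-0.011,0.007,0.03],[0,0,0]]
    - [[-0.011,0.007,0.06],[0,0,0]]
    - [[-0.011,0.007,0.09],[0,0,0]]
    - [[-0.011,0.007,0.109],[0,0,0]]
    - [[-0.011,0.007,0.109],[0,0,0]]
    - [[-0.011,0.007,0.109],[0,0,0]]
    - [[-0.011,0.007,0.109],[0,0,0]]

```text
time_s: 17.05
position: [0.4326, -0.1605, 0.0099]
tool_rot: [[0.97, 0.241, 0.0], [0.241, -0.97, -0.0], [0.0, 0.0, -1.0]]
ft_force: [0.3, 0.3, -0.7]
grip_width: 0.0436
gripper_force: 0.0
```

Request:
step_arm:
  targets:
    - [[0,0,0],[0,0,0]]
    - [[0,0,0],[0,0,0]]
    - [[0,0,0],[0,0,0]]
    - [[0,0,0],[0,0,0]]
    - [[0,0,0],[0,0,0]]
    - [[0,0,0],[0,0,0]]
  jaw: 15
  grip_force: 30

```text
time_s: 17.55
position: [0.4326, -0.1606, 0.0101]
tool_rot: [[0.97, 0.241, 0.001], [0.241, -0.97, -0.001], [0.001, 0.001, -1.0]]
ft_force: [-0.7, 1.1, 6.7]
grip_width: 0.0233
gripper_force: 30.2
```

Request:
step_arm:
  targets:
    - [[0,0,-0.02],[0,0,0]]
    - [[0,0,-0.07],[0,0,0]]
    - [[0,0,-0.15],[0,0,0]]
    - [[0,0,-0.24],[0,0,0]]
    - [[0,0,-0.3],[0,0,0]]
    - [[0,0,-0.3],[0,0,0]]
    - [[0,0,-0.3],[0,0,0]]

```text
time_s: 18.13
position: [0.4325, -0.1605, 0.1002]
tool_rot: [[0.97, 0.241, 0.001], [0.241, -0.97, -0.001], [0.001, 0.001, -1.0]]
ft_force: [-0.2, 1.3, -1.3]
grip_width: 0.023
gripper_force: 29.5
```

```bash
python3 go.py 0.6254,0.2777,0.013
python3 - <<'E'
from rig import get_image
from h import *
d=get_image("side");u,v=px(d,[[.4325,-.16,.11]])[0].astype(int);print(u,v)
im=d["img"][max(0,v-70):v+70,max(0,u-90):u+90,::-1];cv2.imwrite("pics/l3.png",cv2.resize(im,None,fx=3,fy=3,interpolation=cv2.INTER_CUBIC))
E
```

```text
18.1333 pos [ 0.4325 -0.1605  0.1002] yaw 13.97 tilt [ 0.0015 -0.001 ] w 0.023
0.6254,0.2777,0.013 shift [ 0.976 -1.263  0.29 ]
216 264
```

View pics/l3.png

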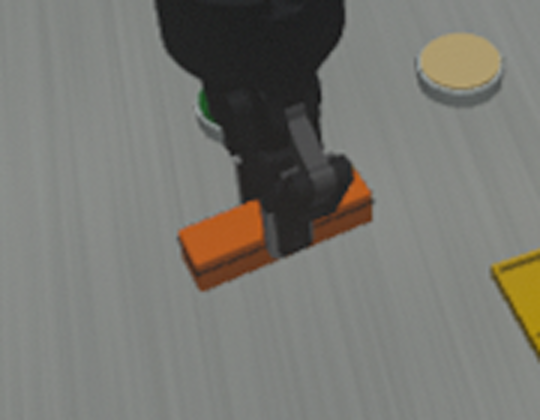

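The case hangs level, held at its middle (crop (290,220)), long side as found.

Request:
step_arm:
  targets:
    - [[0.06,-0.08,-0.02],[0,0,0.1]]
    - [[0.14,-0.18,-0.04],[0,0,0.291]]
    - [[0.22,-0.28,-0.04],[0,0,0.291]]
    - [[0.29,-0.38,-0.04],[0,0,0.291]]
    - [[0.37,-0.48,-0.04],[0,0,0.291]]
    - [[0.45,-0.58,-0.04],[0,0,0.291]]
    - [[0.52,-0.68,-0.04],[0,0,0.291]]
    - [[0.6,-0.78,-0.04],[0,0,0.291]]
    - [[0.68,-0.88,-0.04],[0,0,0.291]]
    - [[0.74,-0.96,-0.04],[0,0,0.291]]

```text
time_s: 19.02
position: [0.5784, 0.1753, 0.1097]
tool_rot: [[1.0, 0.016, -0.003], [0.016, -1.0, 0.0], [-0.003, -0.0, -1.0]]
ft_force: [0.6, -0.6, -0.3]
grip_width: 0.0229
gripper_force: 29.6
```

Request:
step_arm:
  targets:
    - [[0,0,0],[0,0,0]]
    - [[0,0,0],[0,0,0]]
    - [[0,0,0],[0,0,0]]

```text
time_s: 19.27
position: [0.5776, 0.1722, 0.1102]
tool_rot: [[1.0, 0.015, -0.003], [0.015, -1.0, -0.001], [-0.003, 0.0, -1.0]]
ft_force: [0.2, -0.5, -1.4]
grip_width: 0.0233
gripper_force: 29.6
```

```bash
python3 go.py 0.6254,0.2777,0.11 0.6254,0.2777,0.013
```

```text
19.2667 pos [0.5776 0.1722 0.1102] yaw 0.87 tilt [-0.0028 -0.0005] w 0.0233
0.6254,0.2777,0.11 shift [ 0.165 -0.349  0.   ]
0.6254,0.2777,0.013 shift [ 0.166 -0.35   0.323]
```

Request:
step_arm:
  targets:
    - [[0.04,-0.08,0],[0,0,0]]
    - [[0.08,-0.18,0],[0,0,0]]
    - [[0.12,-0.26,0],[0,0,0]]
    - [[0.15,-0.32,0],[0,0,0]]
    - [[0.165,-0.349,0],[0,0,0]]
    - [[0.165,-0.349,0],[0,0,0]]
    - [[0.165,-0.349,0],[0,0,0]]
    - [[0.165,-0.349,0],[0,0,0]]

```text
time_s: 19.93
position: [0.626, 0.2765, 0.1114]
tool_rot: [[1.0, 0.014, -0.001], [0.014, -1.0, -0.0], [-0.001, 0.0, -1.0]]
ft_force: [0.6, 0.5, -0.5]
grip_width: 0.0231
gripper_force: 29.7
```

```bash
python3 go.py 0.6254,0.2777,0.013
```

```text
19.9333 pos [0.626  0.2765 0.1114] yaw 0.78 tilt [-0.0011 -0.0005] w 0.0231
0.6254,0.2777,0.013 shift [-0.001 -0.004  0.328]
```

Request:
step_arm:
  targets:
    - [[0,-0.004,0.08],[0,0,0]]
    - [[0,-0.004,0.15],[0,0,0]]
    - [[0,-0.004,0.21],[0,0,0]]
    - [[0,-0.004,0.26],[0,0,0]]
    - [[0,-0.004,0.29],[0,0,0]]
    - [[0,-0.004,0.3],[0,0,0]]
    - [[0,-0.004,0.31],[0,0,0]]
    - [[0,-0.004,0.316],[0,0,0]]
    - [[0,-0.004,0.316],[0,0,0]]
    - [[0,-0.004,0.316],[0,0,0]]

```text
time_s: 20.77
position: [0.6266, 0.2793, 0.0176]
tool_rot: [[1.0, 0.015, 0.001], [0.015, -1.0, 0.0], [0.001, -0.0, -1.0]]
ft_force: [0.3, 0.0, -1.4]
grip_width: 0.0231
gripper_force: 29.7
```

Request:
step_arm:
  targets:
    - [[0,0,0.003],[0,0,0]]
    - [[0,0,0.006],[0,0,0]]
    - [[0,0,0.009],[0,0,0]]
    - [[0,0,0.009],[0,0,0]]
    - [[0,0,0.009],[0,0,0]]

```text
time_s: 21.18
position: [0.6262, 0.2793, 0.0141]
tool_rot: [[1.0, 0.015, -0.0], [0.015, -1.0, 0.0], [-0.0, -0.0, -1.0]]
ft_force: [0.6, -0.3, -0.4]
grip_width: 0.0231
gripper_force: 29.7
```

Request:
step_arm:
  targets:
    - [[0,0,0.002],[0,0,0]]
    - [[0,0,0.004],[0,0,0]]
    - [[0,0,0.006],[0,0,0]]
    - [[0,0,0.006],[0,0,0]]
    - [[0,0,0.006],[0,0,0]]

```text
time_s: 21.6
position: [0.6263, 0.2793, 0.0131]
tool_rot: [[1.0, 0.015, 0.001], [0.015, -1.0, 0.0], [0.001, -0.0, -1.0]]
ft_force: [-2.4, -0.8, 4.6]
grip_width: 0.0232
gripper_force: 30.4
```

Request:
step_arm:
  targets:
    - [[0,0,0],[0,0,0]]
    - [[0,0,0],[0,0,0]]
    - [[0,0,0],[0,0,0]]
    - [[0,0,0],[0,0,0]]
    - [[0,0,-0.05],[0,0,0]]
    - [[0,0,-0.13],[0,0,0]]
    - [[0,0,-0.23],[0,0,0]]
    - [[0,0,-0.32],[0,0,0]]
    - [[0,0,-0.32],[0,0,0]]
  jaw: 34

```text
time_s: 22.35
position: [0.6284, 0.2797, 0.1142]
tool_rot: [[1.0, 0.015, 0.009], [0.015, -1.0, 0.002], [0.009, -0.002, -1.0]]
ft_force: [0.2, 0.2, 0.9]
grip_width: 0.034
gripper_force: 0.0
```

```bash
python3 go.py 0.4346,0.0145,0.11
python3 - <<'E'
from rig import get_image
from h import *
d=get_image("side");u,v=px(d,[[.626,.22,.02]])[0].astype(int);print(u,v)
im=d["img"][max(0,v-70):v+70,max(0,u-90):u+90,::-1];cv2.imwrite("pics/l4.png",cv2.resize(im,None,fx=3,fy=3,interpolation=cv2.INTER_CUBIC))
E
```

```text
22.35 pos [0.6284 0.2797 0.1142] yaw 0.87 tilt [0.0091 0.0021] w 0.034
0.4346,0.0145,0.11 shift [-0.659  0.874  0.006]
276 146
```

View pics/l4.png

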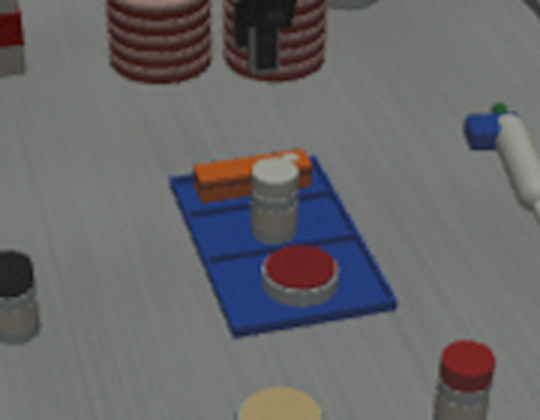

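The blue tray is done: the case lies lengthwise in the narrow compartment (crop (252,175)), the white bottle stands in the middle one (275,200) and the red dish lies flat in the widest (300,272).

Request:
step_arm:
  targets:
    - [[-0.656,0.874,0],[0,0,-1]]
    - [[-0.656,0.874,0],[0,0,-1]]
    - [[-0.656,0.874,0],[0,0,-1]]
    - [[-0.656,0.874,0],[0,0,-1]]
    - [[-0.656,0.874,0],[0,0,-1]]
    - [[-0.656,0.874,0],[0,0,-1]]
    - [[-0.656,0.874,0],[0,0,-1]]
    - [[-0.656,0.874,0],[0,0,-1]]
    - [[-0.656,0.874,0],[0,0,-1]]
    - [[-0.656,0.874,0],[0,0,-1]]
  jaw: 70

```text
time_s: 23.23
position: [0.4323, 0.0129, 0.1077]
tool_rot: [[0.699, 0.715, -0.002], [0.715, -0.699, 0.0], [-0.001, -0.002, -1.0]]
ft_force: [0.3, 0.6, -0.2]
grip_width: 0.0702
gripper_force: 0.0
```

Request:
step_arm:
  targets:
    - [[0,0,0.1],[0,0,-0.98]]
    - [[0,0,0.1],[0,0,-0.98]]
    - [[0,0,0.1],[0,0,-0.98]]
    - [[0,0,0.1],[0,0,-0.98]]
    - [[0,0,0.1],[0,0,-0.98]]
    - [[0,0,0.1],[0,0,-0.98]]
    - [[0,0,0.1],[0,0,-0.98]]
    - [[0,0,0.1],[0,0,-0.98]]
    - [[0,0,0.1],[0,0,-0.98]]
    - [[0,0,0.1],[0,0,-0.98]]

```text
time_s: 24.07
position: [0.4335, 0.0144, 0.0782]
tool_rot: [[0.003, 1.0, -0.0], [1.0, -0.003, 0.0], [0.0, -0.0, -1.0]]
ft_force: [-0.3, 0.6, -0.3]
grip_width: 0.0699
gripper_force: 0.0
```

```bash
python3 go.py 0.4346,0.0145,0.0005
```

```text
24.0667 pos [0.4335 0.0144 0.0782] yaw 89.85 tilt [-0.0003  0.0001] w 0.0699
0.4346,0.0145,0.0005 shift [0.    0.004 0.259]
```

Request:
step_arm:
  targets:
    - [[0,0.003,0.1],[0,0,0]]
    - [[0,0.003,0.16],[0,0,0]]
    - [[0,0.003,0.21],[0,0,0]]
    - [[0,0.003,0.24],[0,0,0]]
    - [[0,0.003,0.257],[0,0,0]]
    - [[0,0.003,0.257],[0,0,0]]
    - [[0,0.003,0.257],[0,0,0]]
    - [[0,0.003,0.257],[0,0,0]]

```text
time_s: 24.73
position: [0.4347, 0.0141, 0.0018]
tool_rot: [[0.001, 1.0, 0.001], [1.0, -0.001, -0.0], [-0.0, 0.001, -1.0]]
ft_force: [-0.4, 0.2, 0.4]
grip_width: 0.0703
gripper_force: 0.0
```

Request:
step_arm:
  targets:
    - [[0,0,0],[0,0,0]]
    - [[0,0,0],[0,0,0]]
    - [[0,0,0],[0,0,0]]
    - [[0,0,0],[0,0,0]]
    - [[0,0,0],[0,0,0]]
    - [[0,0,0],[0,0,0]]
  jaw: 45
  grip_force: 25

```text
time_s: 25.23
position: [0.4346, 0.0141, 0.0019]
tool_rot: [[0.001, 1.0, 0.001], [1.0, -0.001, -0.0], [-0.0, 0.001, -1.0]]
ft_force: [-0.2, 0.9, 6.2]
grip_width: 0.0536
gripper_force: 25.2
```

Request:
step_arm:
  targets:
    - [[0,0,-0.02],[0,0,0]]
    - [[0,0,-0.07],[0,0,0]]
    - [[0,0,-0.15],[0,0,0]]
    - [[0,0,-0.24],[0,0,0]]
    - [[-0.1,0.07,-0.24],[0,0,0]]
    - [[-0.2,0.14,-0.24],[0,0,0]]
    - [[-0.3,0.2,-0.24],[0,0,0]]
    - [[-0.4,0.28,-0.24],[0,0,0]]
    - [[-0.5,0.34,-0.24],[0,0,0]]
    - [[-0.6,0.4,-0.24],[0,0,0]]

```text
time_s: 26.07
position: [0.555, -0.1675, 0.0739]
tool_rot: [[0.001, 1.0, 0.0], [1.0, -0.001, -0.0], [-0.0, 0.0, -1.0]]
ft_force: [0.1, 0.1, 0.3]
grip_width: 0.0537
gripper_force: 26.7
```

```bash
python3 go.py 0.6282,-0.2814,0.02
```

```text
26.0667 pos [ 0.555  -0.1675  0.0739] yaw 89.96 tilt [ 0.0005 -0.0002] w 0.0537
0.6282,-0.2814,0.02 shift [-0.379  0.244  0.18 ]
```

Request:
step_arm:
  targets:
    - [[-0.1,0.06,0],[0,0,-0.1]]
    - [[-0.2,0.12,0],[0,0,-0.186]]
    - [[-0.28,0.18,0],[0,0,-0.186]]
    - [[-0.35,0.23,0],[0,0,-0.186]]
    - [[-0.379,0.244,0],[0,0,-0.186]]
    - [[-0.379,0.244,0.06],[0,0,-0.186]]
    - [[-0.379,0.244,0.12],[0,0,-0.186]]
    - [[-0.379,0.244,0.18],[0,0,-0.186]]
    - [[-0.379,0.244,0.18],[0,0,-0.186]]
    - [[-0.379,0.244,0.18],[0,0,-0.186]]

```text
time_s: 26.9
position: [0.6271, -0.2795, 0.0192]
tool_rot: [[-0.145, 0.989, -0.001], [0.989, 0.145, 0.001], [0.001, -0.001, -1.0]]
ft_force: [0.1, -0.3, -0.1]
grip_width: 0.0539
gripper_force: 26.7
```

```bash
python3 go.py 0.6282,-0.2814,0.0049
```

```text
26.9 pos [ 0.6271 -0.2795  0.0192] yaw 98.33 tilt [-0.0012  0.0008] w 0.0539
0.6282,-0.2814,0.0049 shift [-0.007  0.003  0.048]
```

Request:
step_arm:
  targets:
    - [[-0.006,0,0.01],[0,0,0]]
    - [[-0.006,0,0.02],[0,0,0]]
    - [[-0.006,0,0.03],[0,0,0]]
    - [[-0.006,0,0.037],[0,0,0]]
    - [[-0.006,0,0.041],[0,0,0]]
    - [[-0.006,0,0.045],[0,0,0]]
    - [[-0.006,0,0.045],[0,0,0]]
    - [[-0.006,0,0.045],[0,0,0]]

```text
time_s: 27.57
position: [0.6276, -0.2815, 0.0058]
tool_rot: [[-0.145, 0.989, -0.0], [0.989, 0.145, 0.0], [0.0, -0.0, -1.0]]
ft_force: [-0.4, 0.2, 0.7]
grip_width: 0.054
gripper_force: 26.7
```

Request:
step_arm:
  targets:
    - [[0,0,0.001],[0,0,0]]
    - [[0,0,0.002],[0,0,0]]
    - [[0,0,0.003],[0,0,0]]
    - [[0,0,0.003],[0,0,0]]

```text
time_s: 27.9
position: [0.6277, -0.2815, 0.0051]
tool_rot: [[-0.145, 0.989, 0.0], [0.989, 0.145, -0.0], [-0.0, 0.0, -1.0]]
ft_force: [0.2, 0.3, 1.8]
grip_width: 0.0535
gripper_force: 26.9
```

Request:
step_arm:
  targets:
    - [[0,0,0.001],[0,0,0]]
    - [[0,0,0.002],[0,0,0]]
    - [[0,0,0.002],[0,0,0]]

```text
time_s: 28.15
position: [0.6277, -0.2815, 0.005]
tool_rot: [[-0.145, 0.989, 0.0], [0.989, 0.145, -0.0], [-0.0, 0.0, -1.0]]
ft_force: [-2.0, 0.8, 5.3]
grip_width: 0.0535
gripper_force: 27.3
```

Request:
step_arm:
  targets:
    - [[0,0,0],[0,0,0]]
    - [[0,0,0],[0,0,0]]
    - [[0,0,0],[0,0,0]]
    - [[0,0,0],[0,0,0]]
    - [[0,0,-0.02],[0,0,0]]
    - [[0,0,-0.07],[0,0,0]]
    - [[0,0,-0.15],[0,0,0]]
    - [[0,0,-0.25],[0,0,0]]
    - [[0,0,-0.33],[0,0,0]]
    - [[0,0,-0.33],[0,0,0]]
  jaw: 65

```text
time_s: 28.98
position: [0.6296, -0.2827, 0.1095]
tool_rot: [[-0.145, 0.989, 0.008], [0.989, 0.145, -0.006], [-0.007, 0.007, -1.0]]
ft_force: [0.1, -0.8, 0.8]
grip_width: 0.0653
gripper_force: 0.0
```

```bash
python3 go.py 0.688,-0.009,0.1
python3 - <<'E'
from rig import get_image
from h import *
d=get_image("side")
for q,lo,hi in(([.628,-.2814,.019],.014,.024),([.688,-.009,.056],.05,.065)):
    u,v=px(d,[q])[0];p=grow(d,(u,v),28,lo,hi)
    if len(p):print(len(p),p.mean(0).round(4),np.ptp(p,0).round(3))
E
```

```text
28.9833 pos [ 0.6296 -0.2827  0.1095] yaw 98.34 tilt [ 0.0083 -0.0055] w 0.0653
0.688,-0.009,0.1 shift [0.875 0.325 0.028]
989 [ 0.6263 -0.2806  0.0178] [0.055 0.054 0.007]
175 [ 0.6855 -0.0106  0.0551] [0.032 0.034 0.008]
```

Run:
```python
import numpy as np
from h import *
P,ok=cloud(dict(np.load("/tmp/top0.npz")))
for a,b in((-.2,-.06),(-.06,.1)):
    m=ok&(P[...,2]>.03)&(P[...,2]<.3)&(P[...,1]>a)&(P[...,1]<b)&(P[...,0]>.75)&(P[...,0]<1)
    p=P[m];print(p.min(0).round(3),p.max(0).round(3))
```

```text
[ 0.793 -0.179  0.03 ] [ 0.888 -0.06   0.096]
[ 0.813 -0.06   0.03 ] [0.908 0.024 0.066]
```

Request:
step_arm:
  targets:
    - [[0.75,0.25,0],[0,0,-1]]
    - [[0.75,0.25,0],[0,0,-1]]
    - [[0.75,0.25,0],[0,0,-1]]
    - [[0.75,0.25,0],[0,0,-1]]
    - [[0.75,0.25,0],[0,0,-1]]
    - [[0.75,0.25,0],[0,0,-1]]
    - [[0.75,0.25,0],[0,0,-1]]
    - [[0.75,0.25,0],[0,0,-1]]
    - [[0.75,0.25,0],[0,0,-1]]
    - [[0.75,0.25,0],[0,0,-1]]
  jaw: 54

```text
time_s: 29.87
position: [0.6689, -0.049, 0.1027]
tool_rot: [[-0.801, 0.599, -0.001], [0.599, 0.801, 0.0], [0.001, -0.001, -1.0]]
ft_force: [0.3, -0.7, -0.6]
grip_width: 0.0541
gripper_force: 0.0
```

Request:
step_arm:
  targets:
    - [[0,0,0],[0,0,-0.81]]
    - [[0,0,0],[0,0,-0.81]]
    - [[0,0,0],[0,0,-0.81]]
    - [[0,0,0],[0,0,-0.81]]
    - [[0,0,0],[0,0,-0.81]]
    - [[0,0,0],[0,0,-0.81]]
    - [[0,0,0],[0,0,-0.81]]
    - [[0,0,0],[0,0,-0.81]]

```text
time_s: 30.53
position: [0.6691, -0.0487, 0.1031]
tool_rot: [[-1.0, 0.009, -0.0], [0.009, 1.0, 0.0], [0.0, 0.0, -1.0]]
ft_force: [-0.2, 0.2, -0.2]
grip_width: 0.054
gripper_force: 0.0
```

```bash
python3 go.py 0.688,-0.009,0.1 0.688,-0.009,0.018
```

```text
30.5333 pos [ 0.6691 -0.0487  0.1031] yaw 179.51 tilt [-0.0002  0.    ] w 0.054
0.688,-0.009,0.1 shift [-0.062  0.133  0.01 ]
0.688,-0.009,0.018 shift [-0.062  0.133  0.284]
```

Request:
step_arm:
  targets:
    - [[-0.062,0.133,0],[0,0,0]]
    - [[-0.062,0.133,0],[0,0,0]]
    - [[-0.062,0.133,0],[0,0,0]]
    - [[-0.062,0.133,0.07],[0,0,0]]
    - [[-0.062,0.133,0.15],[0,0,0]]
    - [[-0.062,0.133,0.22],[0,0,0]]
    - [[-0.062,0.133,0.26],[0,0,0]]
    - [[-0.062,0.133,0.284],[0,0,0]]
    - [[-0.062,0.133,0.284],[0,0,0]]
    - [[-0.062,0.133,0.284],[0,0,0]]

```text
time_s: 31.37
position: [0.6883, -0.0085, 0.0188]
tool_rot: [[-1.0, 0.004, 0.001], [0.004, 1.0, -0.0], [-0.001, -0.0, -1.0]]
ft_force: [1.0, -0.6, -0.2]
grip_width: 0.054
gripper_force: 0.0
```

```bash
python3 go.py 0.688,-0.009,0.018
```

```text
31.3667 pos [ 0.6883 -0.0085  0.0188] yaw 179.75 tilt [ 0.001  -0.0002] w 0.054
0.688,-0.009,0.018 shift [ 0.001 -0.002  0.003]
```

Request:
step_arm:
  targets:
    - [[0,0,0],[0,0,0]]
    - [[0,0,0],[0,0,0]]
    - [[0,0,0],[0,0,0]]
    - [[0,0,0],[0,0,0]]
    - [[0,0,0],[0,0,0]]
    - [[0,0,0],[0,0,0]]
  jaw: 25
  grip_force: 25

```text
time_s: 31.87
position: [0.6887, -0.0083, 0.0195]
tool_rot: [[-1.0, 0.004, 0.003], [0.004, 1.0, -0.001], [-0.003, -0.001, -1.0]]
ft_force: [-0.9, -0.9, 6.4]
grip_width: 0.0335
gripper_force: 25.2
```

Request:
step_arm:
  targets:
    - [[0,0,-0.02],[0,0,0]]
    - [[0,0,-0.07],[0,0,0]]
    - [[0,0,-0.15],[0,0,0]]
    - [[0,0,-0.24],[0,0,0]]
    - [[0,0,-0.3],[0,0,0]]
    - [[0,0,-0.3],[0,0,0]]
    - [[0,0,-0.3],[0,0,0]]

```text
time_s: 32.45
position: [0.6881, -0.0081, 0.1088]
tool_rot: [[-1.0, 0.004, 0.002], [0.004, 1.0, -0.0], [-0.002, -0.0, -1.0]]
ft_force: [-0.5, -0.8, -0.5]
grip_width: 0.0334
gripper_force: 24.9
```

```bash
python3 go.py 0.6176,-0.2092,0.11 0.6176,-0.2092,0.0218
python3 - <<'E'
from rig import get_image
from h import *
d=get_image("side");u,v=px(d,[[.688,-.009,.12]])[0].astype(int)
im=d["img"][max(0,v-70):v+70,max(0,u-90):u+90,::-1];cv2.imwrite("pics/l5.png",cv2.resize(im,None,fx=3,fy=3,interpolation=cv2.INTER_CUBIC))
E
```

```text
32.45 pos [ 0.6881 -0.0081  0.1088] yaw 179.8 tilt [ 0.0015 -0.0002] w 0.0334
0.6176,-0.2092,0.11 shift [ 0.233 -0.671 -0.004]
0.6176,-0.2092,0.0218 shift [ 0.233 -0.671  0.29 ]
```

View pics/l5.png

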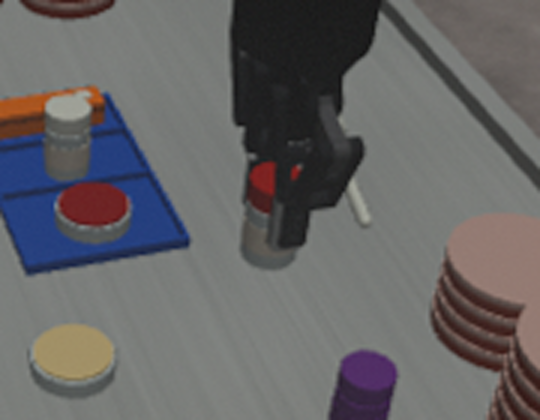

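The red-capped bottle hangs upright in the fingers (crop (268,215)), clear of the purple look-alike at (362,390).

Request:
step_arm:
  targets:
    - [[0.03,-0.08,0],[0,0,0]]
    - [[0.06,-0.17,0],[0,0,0]]
    - [[0.1,-0.27,0],[0,0,0]]
    - [[0.13,-0.37,0],[0,0,0]]
    - [[0.17,-0.47,0],[0,0,0]]
    - [[0.2,-0.57,0],[0,0,0]]
    - [[0.22,-0.64,0],[0,0,0]]
    - [[0.233,-0.671,0],[0,0,0]]
    - [[0.233,-0.671,0],[0,0,0]]
    - [[0.233,-0.671,0],[0,0,0]]

```text
time_s: 33.33
position: [0.6171, -0.2084, 0.1071]
tool_rot: [[-1.0, 0.004, -0.001], [0.004, 1.0, 0.001], [0.001, 0.001, -1.0]]
ft_force: [-0.2, -0.3, -0.6]
grip_width: 0.0333
gripper_force: 25.0
```

```bash
python3 go.py 0.6176,-0.2092,0.0222
```

```text
33.3333 pos [ 0.6171 -0.2084  0.1071] yaw 179.77 tilt [-0.0014  0.0013] w 0.0333
0.6176,-0.2092,0.0222 shift [-0.002 -0.003  0.283]
```

Request:
step_arm:
  targets:
    - [[0,-0.002,0.08],[0,0,0]]
    - [[0,-0.002,0.15],[0,0,0]]
    - [[0,-0.002,0.21],[0,0,0]]
    - [[0,-0.002,0.24],[0,0,0]]
    - [[0,-0.002,0.255],[0,0,0]]
    - [[0,-0.002,0.265],[0,0,0]]
    - [[0,-0.002,0.273],[0,0,0]]
    - [[0,-0.002,0.278],[0,0,0]]
    - [[0,-0.002,0.278],[0,0,0]]
    - [[0,-0.002,0.278],[0,0,0]]

```text
time_s: 34.17
position: [0.6175, -0.2099, 0.0252]
tool_rot: [[-1.0, 0.004, 0.001], [0.004, 1.0, -0.0], [-0.001, -0.0, -1.0]]
ft_force: [0.1, -0.4, -0.5]
grip_width: 0.0334
gripper_force: 25.0
```

Request:
step_arm:
  targets:
    - [[0,0,0.002],[0,0,0]]
    - [[0,0,0.004],[0,0,0]]
    - [[0,0,0.006],[0,0,0]]
    - [[0,0,0.006],[0,0,0]]
    - [[0,0,0.006],[0,0,0]]

```text
time_s: 34.58
position: [0.6173, -0.2098, 0.0228]
tool_rot: [[-1.0, 0.004, -0.0], [0.004, 1.0, 0.0], [0.0, 0.0, -1.0]]
ft_force: [0.1, 0.6, -1.2]
grip_width: 0.0331
gripper_force: 25.0
```

Request:
step_arm:
  targets:
    - [[0,0,0.002],[0,0,0]]
    - [[0,0,0.003],[0,0,0]]
    - [[0,0,0.004],[0,0,0]]
    - [[0,0,0.004],[0,0,0]]
    - [[0,0,0.004],[0,0,0]]

```text
time_s: 35.0
position: [0.6174, -0.2099, 0.0226]
tool_rot: [[-1.0, 0.004, 0.001], [0.004, 1.0, -0.0], [-0.001, -0.0, -1.0]]
ft_force: [-2.7, 0.5, 6.2]
grip_width: 0.0335
gripper_force: 25.6
```

Request:
step_arm:
  targets:
    - [[0,0,0],[0,0,0]]
    - [[0,0,0],[0,0,0]]
    - [[0,0,0],[0,0,0]]
    - [[0,0,0],[0,0,0]]
    - [[0,0,-0.05],[0,0,0]]
    - [[0,0,-0.13],[0,0,0]]
    - [[0,0,-0.23],[0,0,0]]
    - [[0,0,-0.33],[0,0,0]]
    - [[0,0,-0.4],[0,0,0]]
  jaw: 46

```text
time_s: 35.75
position: [0.6178, -0.21, 0.1444]
tool_rot: [[-1.0, 0.004, 0.002], [0.004, 1.0, -0.001], [-0.002, -0.001, -1.0]]
ft_force: [0.6, 0.1, 0.4]
grip_width: 0.046
gripper_force: 0.0
```

Request:
step_arm:
  targets:
    - [[0.6,0.3,-0.3],[0,0,0]]
    - [[0.6,0.3,-0.3],[0,0,0]]
    - [[0.6,0.3,-0.3],[0,0,0]]
    - [[0.6,0.3,-0.3],[0,0,0]]
    - [[0.6,0.3,-0.3],[0,0,0]]
    - [[0.6,0.3,-0.3],[0,0,0]]
    - [[0.6,0.3,-0.3],[0,0,0]]
    - [[0.6,0.3,-0.3],[0,0,0]]
    - [[0.6,0.3,-0.3],[0,0,0]]
    - [[0.6,0.3,-0.3],[0,0,0]]

```text
time_s: 36.58
position: [0.4385, -0.1197, 0.2307]
tool_rot: [[-1.0, 0.004, -0.001], [0.004, 1.0, 0.001], [0.001, 0.001, -1.0]]
ft_force: [1.0, 0.7, -0.4]
grip_width: 0.0461
gripper_force: 0.0
```

```bash
python3 go.py
python3 - <<'E'
from rig import get_image
from h import *
T=get_image("top");S=get_image("side")
for n,d in(("t",T),("s",S)):cv2.imwrite(f"pics/end_{n}.png",d["img"][...,::-1])
C=dict(dr=[.627,.151,.019],bw=[.626,.22,.059],case=[.626,.279,.025],dg=[.628,-.281,.019],br=[.617,-.21,.059],cream=[.574,.0115,.016],bk=[.425,.154,.056])
for k,q in C.items():
    for n,d in(("t",T),("s",S)):
        u,v=px(d,[q])[0];z=q[2];p=grow(d,(u,v),45 if k=="case" else 20,z-.003 if z<.05 else z-.005,z+.006)
        p=p[abs(p[:,:2]-q[:2]).max(1)<.05] if len(p) else p
        if len(p):
            r=cv2.minAreaRect((p[:,:2]*1000).astype(np.float32));print(k,n,len(p),p.mean(0).round(4),np.round(r[1],0),round(r[2],1))
E
```

```text
36.5833 pos [ 0.4385 -0.1197  0.2307] yaw 179.78 tilt [-0.0013  0.0008] w 0.0461
dr t 511 [0.6281 0.1513 0.0189] [54. 52.] 47.6
dr s 306 [0.6273 0.1529 0.0182] [54. 68.] 38.3
bw t 232 [0.6265 0.2152 0.0593] [32. 32.] 16.7
bw s 129 [0.6258 0.2153 0.0584] [33. 31.] 75.0
case t 505 [0.6263 0.2767 0.0255] [90. 25.] 1.4
case s 184 [0.6201 0.279  0.0247] [90. 27.] 1.5
dg t 501 [ 0.627  -0.2803  0.0192] [52. 54.] 86.9
dg s 896 [ 0.6268 -0.2803  0.0181] [53. 53.] 0.9
br t 227 [ 0.6166 -0.211   0.0596] [32. 33.] 43.7
br s 347 [ 0.6163 -0.211   0.0583] [34. 33.] 38.7
cream t 502 [0.5739 0.0115 0.0161] [52. 52.] 45.2
cream s 426 [0.5733 0.012  0.0151] [52. 53.] 75.5
bk t 247 [0.4252 0.1536 0.0563] [30. 32.] 1.3
bk s 166 [0.4247 0.1535 0.0553] [34. 32.] 63.0
```

View pics/end_s.png

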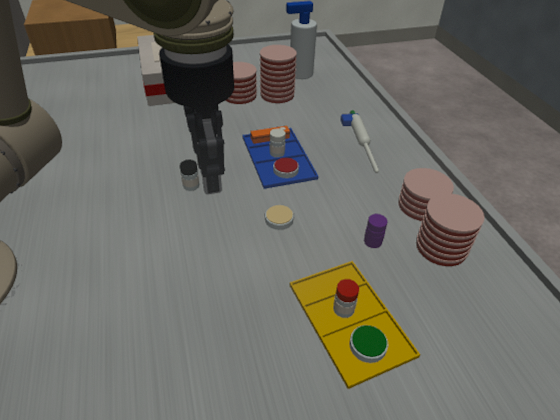

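View pics/end_t.png

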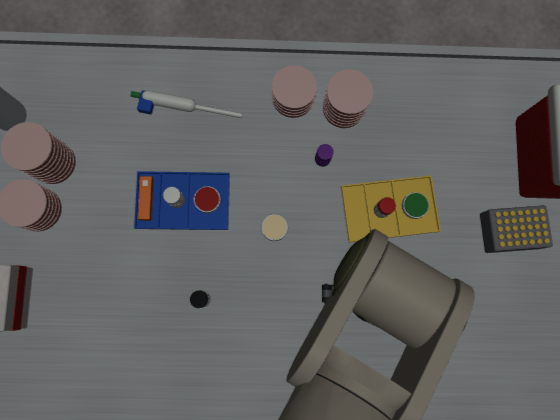

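Both views show each item in its compartment, upright and flat on the floor. Top view: case (145,198), white bottle (172,196), red dish (207,200), red bottle (386,206), green dish (416,206). The cream dish (274,228) and black bottle (199,299) have not moved, and the arm is clear.

```bash
python3 -c "
from rig import close_job
print(close_job())"
```

```text
the job is handed in; nothing more can be done
None
```

Both culture kits are made up and handed in at about 37 s of the 118 s allowed; the last pictures showed every item upright or flat on its tray floor, with the cream dish and black-capped bottle unmoved.

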